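# Hang the swab cup on the desk partition's folding hook

## Robot

A 7-joint arm with a two-finger parallel gripper is mounted at the origin on the work surface. World frame = base frame: x ahead of the robot, y to its left, z up, the work surface at z = 0. Lengths are in mm, angles in rad, forces in N, time in s.
With the tool pointing down it reaches from about 400 to 875 mm from the base axis. Payload 4.4 kg.
Tool frame: the origin (TCP) lies on the centre line of the jaws, within the pads' length; the fingertips stand 19 mm ahead of it and the grasp point (between the pads) is the TCP; z points along the fingers, y is the line along which they close (so a half turn about z gives the same grasp; the last joint's range is limited). The gripper opens to 85 mm and grips with 20 to 120 N. Pads are 22 mm wide; open, the fingers measure 114 mm over their backs; the gripper's body (76 mm by 85 mm) begins 54 mm behind the grasp point. The pads swing forward as they close: fully open they stand 13 mm farther back than shut.
Start: joints at [-1.197, 0.628, 0.038, 1.517, -0.027, 0.996, -0.02], TCP at [276.723, 588.168, 250.313] pointing down, gripper open.
Joint ranges: [-3.06, 3.06], [-0.37, 2.12], [-1.25, 1.32], [0.18, 2.47], [-1.1, 4.24], [0.23, 1.98], [-2.94, 2.94]. Speed limits (rad/s): [2.57, 2.57, 3.14, 3.14, 3.14, 3.14, 3.14].

## Interface

Orientations are given as [roll, pitch, yaw] about the fixed x, y, z axes, in that order (R = Rz(yaw) Ry(pitch) Rx(roll)).
In Python, from cell import ctrl, viewer, silhouettes gives the robot as it stands.
- The arm moves only by the shell command python3 -m creep 'ROWS'. ROWS is JSON, a list of rows, each an object with "jaw": the gripper command: -1 is shut, 1 is fully open, values between are in proportion; "xyz": the shift along the tool's x, y, z in mm, a list of three; "angular": the turn, a rotation vector about the tool's x, y, z in rad, a list of three. In form: [{"jaw": jaw, "xyz": [tx, ty, tz], "angular": [rx, ry, rz]}, ...]. A call has 1 to 12 rows; each row is the pose to reach, as a shift and turn from the pose commanded when the call began, along the tool's axes at that moment; what a row does not reach only later rows make up. A row lasts 1/8 s, in which the tool goes at most 62.5 mm and 10.7 degrees, less where a joint would pass 70% of its speed; a pose out of reach is approached as far as the arm can. A call with a gripper value outside its range is refused whole. The fingers move at their own pace and stop on an object; the grip force is fixed at half the most. Time passes only in rows, so rows that repeat a pose let the fingers close. It gives the time, the measured TCP pose, the force, the opening and the grip force at its end, in the units of the state.
- ctrl.read_state(): the state, without advancing time (a new reading comes with each control period).
- viewer.get_image(name): name is "side" or "top"; returns (picture, depth): 480x640x3 uint8, red, green, blue; 480x640 float32, mm along the optical axis (not along the pixel's ray), 0 where there is no reading.
- viewer.camera_model(name): a dict with "fx", "fy", "cx", "cy" (pixels), "T" (4x4, takes a point from camera to world coordinates). Camera axes: x right, y down, z forward; pixel columns grow to the right and rows downward; lengths in mm; the calibration is good to about 2 mm. A picture is of the moment at which its call begins. camera_model takes no time and is no camera call.
- ctrl.finish_job(): hands the job in; it is judged then, once.
Trained networks look in the newest picture that a camera, given by its name, has taken for a name from the list of things; names that differ only in an ending like _2 or _b are one class to them, and where a whole thing is asked for, a point or a joint stands for the part that bears it (a point fixed in the world has none). Each returns a list of dicts, best first, with "score" (0 to 1); they miss things now and then, are a little off and sometimes report something else, mostly with a low value. They report only what shows in the picture. A call takes as long as a camera call. They do not tell look-alikes from the thing itself.
- silhouettes(camera, target): "pixels" (480x640 bool, what is visible of it) and "xy" ([column, row] in pixels, amid what is visible of it).
The state is a dict: "clock": time; "qpos": joint angles; "qd": joint speeds; "tau": joint torques, N m; "eef_pos": TCP position; "tool_rot": TCP orientation; "force": force on the tool from outside, world axes, zero at the start; "torque": the same for the moment, N m; "width": finger opening in mm; "gripper_force": force on a finger pad.
Only numpy, scipy, OpenCV 4.12 (cv2) and the standard library are available. Lean on these libraries where they do the work, as an engineer would, in place of code of your own. Each camera call takes 0.05 s, during which the arm holds its last target. There are 200 camera calls.

## Task

Swing the folding hook on the low desk partition fully out until it stands square to the panel, then hang the steel swab cup on it by its carrying loop, so that it hangs free and still between the hinge and the upturned tip. Keep the cup upright all the way, and leave the other things on the desk where they stand.

Things in the scene. Friction and masses are not known exactly. Their poses are not given: they have to be found in the camera images.
- panel: low desk partition, grey board 320 mm long (its x axis), 18 mm thick (y), 185 mm high, top edge 22 mm thick, on two flat feet 100 mm deep; fixed, placed and turned differently each time. Origin: on the desk under the board's centre; z up. The hook is on the face towards the panel's -y; its hinge axis is at panel x = 20, y = -21 mm.
- hook (a joint): angle of the folding hook in rad about the vertical hinge: 0 = folded flat along the panel, arm pointing to the panel's -x; 1.57 = end stop, arm square to the panel, pointing to the panel's -y. It grows anticlockwise seen from above. Starts nearly folded (0 to 0.25). Slightly stiff: it stays where it is left and takes about 0.6 N at the tip to move, more if moved fast.
- hook_hinge (a point): point on the vertical hinge axis at the height of the arm's top face (185 mm over the desk, level with the panel's top edge).
- hook_seat (a point): middle of the arm's top face, 43 mm from the hinge axis, 185 mm over the desk: where the loop is to rest. The arm is a level steel bar 7 mm thick, 10 mm high, 85 mm long. Turns with the hook: its x axis points from the tip to the hinge, its z axis up.
- hook_post (a point): centre of the top of the hook's upturned tip, a round upright pin of 10 mm diameter at the arm's end, 85 mm from the hinge axis; the pin rises 24 mm above the arm's top face, to 209 mm over the desk. It is above the panel's top edge, so that it can be pinched from above; being round it turns between the fingers.
- cup: steel swab cup (98 to 196 g), 56 mm wide, 75 mm high, with a rigid upright loop of 7 mm wire: two straight legs at the cup's y = +26 and -26 mm (59 mm over their outsides, 45 mm between), from the rim to 125 mm high, joined by a shallow arch up to 144.5 mm high. Swabs inside reach 83 mm high. Origin: centre of the underside, on the desk at the start; z up; the loop lies in its y-z plane.
- cup_loop (a point): underside of the middle of the loop's arch, 137.5 mm above the cup's underside: the point that rests on the hook.
- plain_cup: bystander: steel cup without a loop, 60 mm wide, 65 mm high; origin at its underside.
- jar: bystander: small glass jar, 54 mm wide, 62 mm high; origin at its underside.
- bandage: bystander: white bandage roll standing up, 52 mm wide, 60 mm high; origin at its underside.
- sanitiser: bystander: clear pump bottle, 64 mm wide, 188 mm high; origin at its underside.
- hammer: bystander: reflex hammer lying down, 190 mm long, 21 mm high; origin under the middle of its handle.
- stapler: bystander: stapler, 130 mm long, 44 mm high; origin at the centre of its underside.
- tape: bystander: roll of tape lying flat, 84 mm wide, 18 mm high; origin at the centre of its underside.
There are look-alikes about, which are no part of the job. Leave any purple look-alike of the cup alone.

How it is judged:
By the outcome, as a careful person would: the job done as asked, in the order asked, and still so for the second after the job is handed in, with the robot touching nothing.
It also fails if it takes over 53 s, if anything falls off the work surface, if the arm or the gripper's body presses on something with over 40 N, if the wrist force passes 120 N, or if a joint passes its speed limit or range.

## Working session

There is one attempt and no reset: what is moved stays moved. The work goes in short steps, Python scripts to look and compute and a shell command to move; the robot and the scene stay as the last step left them, time stands still between calls to the robot, and variables do not carry over. Pictures are saved under pics/ and viewed, at most 10 in all, crops included, and the job is handed in when it is done.

```bash
ls; mkdir -p pics
cat > h.py <<'E'
import numpy as np, cv2
from cell import ctrl, viewer, silhouettes
from scipy.spatial.transform import Rotation as R
def cloud(cam,d):
    m=viewer.camera_model(cam);v,u=np.mgrid[:480,:640]
    P=np.stack([(u-m['cx'])/m['fx']*d,(v-m['cy'])/m['fy']*d,d],-1)
    return P@np.array(m['T'])[:3,:3].T+np.array(m['T'])[:3,3]
def save(n,p): cv2.imwrite('pics/'+n,cv2.cvtColor(p,cv2.COLOR_RGB2BGR))
E
python3 - <<'E'
from h import *
for c in ['top','side']:
    p,d=viewer.get_image(c);save(c+'0.png',p);np.savez(f'{c}0.npz',p=p,d=d)
    W=cloud(c,d)
    for t in ['cup','panel','hook','hook_post','plain_cup','sanitiser']:
        for s in silhouettes(c,t)[:3]:
            q=W[s['pixels']&(d>0)]
            print(c,t,round(s['score'],2),np.round(s['xy']),s['pixels'].sum(),np.round(np.median(q,0)) if len(q) else '',np.round(np.percentile(q,98,axis=0)) if len(q) else '')
    m=viewer.camera_model(c);print(np.round(m['T'],2).tolist(),m['fx'])
s=ctrl.read_state();print(s['eef_pos'],s['tool_rot'],s['width'],s['clock'])
E
```

```text
pics
top cup 0.84 [323. 323.] 383 [377. -51.  49.] [401. -25. 143.]
top cup 0.57 [332. 282.] 377 [470. -79.  57.] [496. -53. 145.]
top panel 0.81 [214. 261.] 3114 [528. 223. 157.] [682. 290. 190.]
top panel 0.37 [211. 257.] 124 [536. 207. 186.] [566. 225. 210.]
top hook 0.63 [217. 263.] 156 [524. 204. 185.] [566. 222. 210.]
top hook_post 0.55 [214. 264.] 114 [524. 202. 186.] [565. 220. 210.]
top plain_cup 0.83 [395. 254.] 441 [ 558. -251.   26.] [ 590. -220.   69.]
top sanitiser 0.66 [454. 216.] 789 [ 639. -403.  118.] [ 674. -382.  191.]
[[-0.03, -0.98, 0.18, 359.2], [-1.0, 0.03, 0.01, -66.1], [-0.01, -0.18, -0.98, 1306.39], [0.0, 0.0, 0.0, 1.0]] 474.92543962674665
side cup 0.93 [249. 265.] 856 [377. -64.  57.] [402.   6. 142.]
side cup 0.91 [289. 269.] 785 [470. -93.  58.] [496. -52. 142.]
side panel 0.8 [290. 160.] 5921 [527. 220. 112.] [682. 275. 186.]
side hook 0.52 [289. 144.] 220 [524. 202. 184.] [569. 229. 207.]
side hook_post 0.7 [286. 148.] 222 [512. 200. 184.] [565. 222. 209.]
side plain_cup 0.83 [337. 326.] 818 [ 554. -236.   38.] [ 581. -198.   67.]
side sanitiser 0.79 [410. 388.] 1717 [ 640. -425.  116.] [ 676. -404.  190.]
side sanitiser 0.63 [291. 161.] 6026 [527. 220. 112.] [683. 276. 186.]
[[0.98, -0.16, 0.14, 428.41], [-0.21, -0.76, 0.62, -660.58], [0.01, -0.63, -0.78, 899.08], [0.0, 0.0, 0.0, 1.0]] 436.26564501130457
[276.71344739 588.1926227  250.33398085] [ 3.14150395e+00 -3.70302113e-05  2.70182581e+00] 85.47639275813907 0.7
```

Run:
```python
from h import *
a=np.load('top0.npz');b=np.load('side0.npz')
s=b['p'][90:390,180:480];t=a['p'][200:360,170:430]
save('v1.png',np.vstack([cv2.resize(a['p'][190:350,180:440],(650,400),interpolation=2)]))
save('v2.png',cv2.resize(b['p'][110:340,180:480],(780,598),interpolation=2))
W=cloud('top',a['d']);Ws=cloud('side',b['d'])
for n,w in (('t',W),('s',Ws)):
    z=w[...,2];m=(z>178)&(z<192)&(w[...,1]>120)&(w[...,1]<340)&(w[...,0]>300)&(w[...,0]<750)
    q=w[m];print(n,len(q),q.min(0).round(),q.max(0).round())
    r=cv2.minAreaRect(q[:,:2].astype(np.float32));print(r)
    m2=(z>196)&(z<216)&(w[...,1]>120)&(w[...,1]<290)&(w[...,0]>300)&(w[...,0]<750)
    print('post',m2.sum(),w[m2].mean(0),w[m2].min(0),w[m2].max(0))
    for cx,cy in((377,-51),(470,-79)):
        m3=(z>115)&(np.hypot(w[...,0]-cx,w[...,1]-cy)<50);q=w[m3];c=q.mean(0)
        print('loop',m3.sum(),c,q.min(0),q.max(0),np.linalg.svd(q[:,:2]-c[:2],full_matrices=0)[2][0])
        p=(a if n=='t' else b)['p'][m3];print(p.mean(0))
        m4=(z>10)&(z<110)&(np.hypot(w[...,0]-cx,w[...,1]-cy)<50);q=w[m4];print('body',q.min(0),q.max(0),((a if n=='t' else b)['p'][m4]).mean(0))
```

```text
t 1421 [382. 170. 178.] [690. 295. 192.]
((539.9389038085938, 222.20130920410156), (323.45361328125, 45.214805603027344), 18.95575714111328)
post 17 [484.36254356 183.26041193 207.86199175] [480.30497348 179.59453625 200.93296222] [487.74719686 187.6334745  211.3220023 ]
loop 1291 [ 360.11729038  -65.28434154 1243.03559078] [359.2045924  -79.73895216 126.57711841] [ 382.64589888  -23.58303744 1306.38709214] [0.57874181 0.81551083]
[100.4539117   88.69248644  76.21998451]
body [350.01207221 -78.13157232  10.10488409] [403.30681104 -24.11936964  88.68613077] [70.50943396 47.50943396 75.80503145]
loop 70 [470.75439015 -78.10112003 137.70703978] [ 466.95088982 -105.27743324  119.33231656] [475.26854641 -50.46847624 148.84661376] [-0.04167604 -0.99913118]
[82.72857143 81.45714286 83.61428571]
body [ 443.8323394  -106.46621458   10.0242967 ] [498.11637444 -49.6823967  102.30428269] [78.52       75.75428571 74.48571429]
s 1020 [381. 170. 178.] [692. 295. 192.]
((540.2484741210938, 222.9188690185547), (322.7700500488281, 46.11274337768555), 18.952747344970703)
post 23 [484.89021832 182.73589478 205.06421256] [480.56302834 178.52901451 198.47364998] [489.15817661 190.56854123 209.29688824]
loop 86 [375.19097622 -58.88081308 134.25115321] [368.55421702 -80.56177821 115.57093961] [383.86085398 -25.16476397 144.97148626] [-0.19332702 -0.98113438]
[59.98837209 38.38372093 67.6627907 ]
body [349.35890894 -80.73736437  10.09124069] [403.41878572 -23.66068522 109.04336214] [45.90497076 31.80994152 48.69444444]
loop 78 [471.12692892 -87.36424264 135.09326924] [ 467.34252879 -107.12775469  115.76661634] [475.65765572 -50.89145829 145.96390811] [-0.03087671 -0.9995232 ]
[80.24358974 77.85897436 77.03846154]
body [ 444.2658377  -107.77790533   10.48293076] [498.89309748 -50.17343584 109.52191179] [59.53869499 57.70713202 56.47647951]
```

View pics/v1.png

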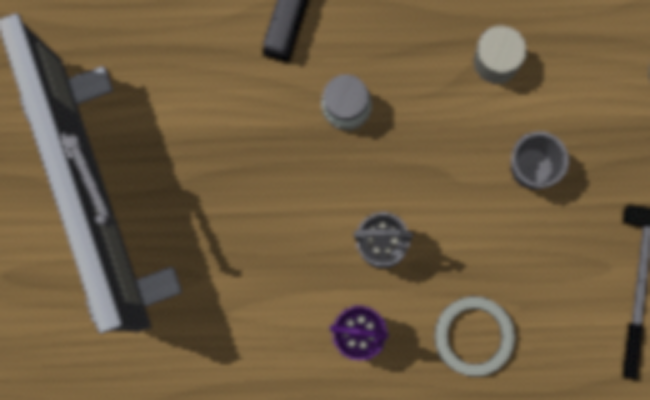

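View pics/v2.png

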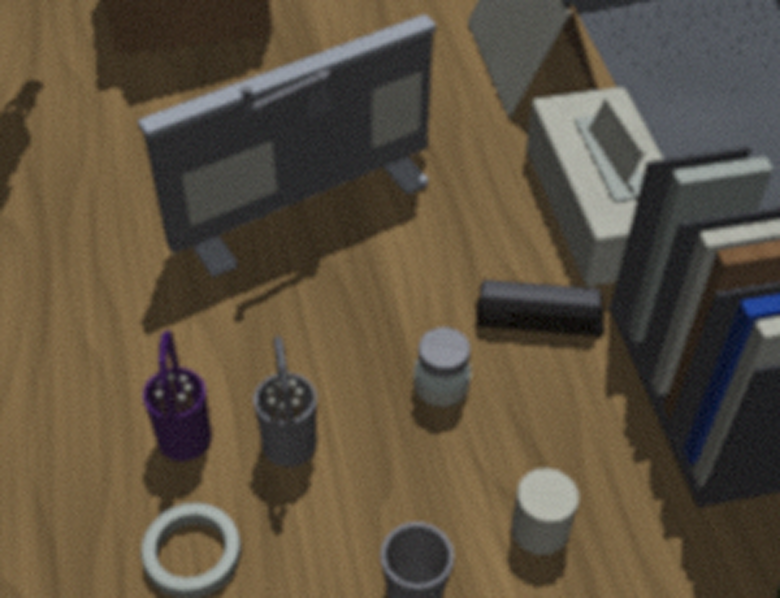

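The picture shows two looped cups. Top-image (323,323) is purple and is the look-alike. Top-image (332,282), or about (288,420) in the enlarged side crop, is bare grey steel and fits the description, and both crops confirm it. The hook is nearly folded, with its post at about world (484,183). I'll refine the panel fit and check that the path is clear.

```bash
cat >> h.py <<'E'
def plan(xyz,line,quiet=0):
    "tool-frame shift and turn to reach world xyz with closing line at angle line (rad)"
    s=ctrl.read_state();M=R.from_euler('xyz',s['tool_rot']).as_matrix()
    t=M.T@(np.array(xyz)-s['eef_pos']);y=M[:,1];a=np.arctan2(y[1],y[0])
    dy=(line-a+np.pi/2)%np.pi-np.pi/2
    T=R.from_euler('z',dy).as_matrix()@(R.from_matrix(M).as_matrix())
    # square the tool to straight down
    z=np.array([0,0,-1.]);yy=np.array([np.cos(a+dy),np.sin(a+dy),0]);T=np.stack([np.cross(yy,z),yy,z],1)
    print('shift',t.round(1),'turn',R.from_matrix(M.T@T).as_rotvec().round(3),'clock',s['clock'],'F',np.round(s['force'],1),'w',round(s['width'],1))
E
python3 - <<'E'
from h import *
a=np.load('top0.npz');b=np.load('side0.npz')
for n,A in(('top',a),('side',b)):
    w=cloud(n,A['d']);th=np.radians(18.95);ex=np.array([np.cos(th),np.sin(th)]);ey=np.array([-ex[1],ex[0]])
    z=w[...,2];rel=w[...,:2]-[536.4,232.6];px=rel@ex;py=rel@ey
    m=(z>180)&(z<190)&(abs(px)<158)&(abs(py)<16)&(abs(px+25)>65)
    pr=np.polyfit(px[m],py[m],1);print(n,'slope',pr,'y rng',np.percentile(py[m],[2,98]))
    m=(z>180)&(z<190)&(abs(py)<10);print('x rng',px[m].min(),px[m].max())
    m=(z>60)&(w[...,1]>250)&(w[...,1]<700)&(w[...,0]>200)&(w[...,0]<900)&(abs(py)>30)
    for y0 in range(250,700,50):
        k=m&(w[...,1]>=y0)&(w[...,1]<y0+50)
        if k.sum()>5: print(y0,k.sum(),w[k].min(0).round(),w[k].max(0).round())
plan([484.5,183,235],th)
E
```

```text
top slope [ 3.82243572e-04 -6.75358827e-01] y rng [-11.24614349  10.42507908]
x rng -161.75805181305816 161.69543818835356
250 204 [804. 250.  62.] [900. 268.  82.]
350 299 [820. 363.  60.] [864. 400. 154.]
400 487 [821. 400.  61.] [863. 450. 153.]
450 494 [820. 450.  60.] [864. 500. 152.]
500 2704 [235. 500.  60.] [865. 550. 402.]
550 2950 [244. 550. 122.] [550. 600. 398.]
600 1836 [288. 600. 123.] [539. 650. 294.]
650 1100 [350. 650. 124.] [549. 700. 218.]
side slope [ 1.70092504e-03 -1.73194635e+00] y rng [-12.51919442  11.02198612]
x rng -160.87019148898293 161.8802278279733
250 126 [805. 250.  61.] [900. 268.  78.]
350 171 [824. 367.  61.] [892. 400. 148.]
400 266 [823. 400.  61.] [893. 450. 149.]
450 244 [822. 450.  60.] [864. 500. 149.]
500 2349 [235. 500.  60.] [861. 550. 407.]
550 2216 [241. 550. 125.] [550. 600. 410.]
600 844 [286. 600. 126.] [537. 650. 350.]
650 328 [301. 650. 124.] [528. 697. 304.]
shift [-360.5 -278.2   15.3] turn [ 0.  -0.   0.8] clock 0.7 F [0.2 0.2 0.1] w 85.5
```

```bash
python3 -m creep '[{"jaw":0,"xyz":[-360.5,-278,12],"angular":[0,0,0.8]},{"jaw":0,"xyz":[-360.5,-278,12],"angular":[0,0,0.8]},{"jaw":0,"xyz":[-360.5,-278,12],"angular":[0,0,0.8]},{"jaw":0,"xyz":[-360.5,-278,12],"angular":[0,0,0.8]},{"jaw":0,"xyz":[-360.5,-278,12],"angular":[0,0,0.8]},{"jaw":0,"xyz":[-360.5,-278,12],"angular":[0,0,0.8]},{"jaw":0,"xyz":[-360.5,-278,12],"angular":[0,0,0.8]},{"jaw":0,"xyz":[-360.5,-278,12],"angular":[0,0,0.8]},{"jaw":0,"xyz":[-360.5,-278,12],"angular":[0,0,0.8]},{"jaw":0,"xyz":[-360.5,-278,12],"angular":[0,0,0.8]},{"jaw":0,"xyz":[-360.5,-278,12],"angular":[0,0,0.8]}]'
python3 - <<'E'
from h import *
plan([484.5,183,212],np.radians(19))
E
```

```text
clock: 2.08
eef_pos: [483.7, 185.2, 238.2]
tool_rot: [-3.141, -0.001, 1.905]
force: [0.4, 0.2, 0.1]
width: 42.7
gripper_force: 0.0
shift [-2.4  0.  26.2] turn [-0.    -0.001  0.003] clock 2.075 F [0.4 0.2 0.1] w 42.7
```

```bash
python3 -m creep '[{"jaw":0,"xyz":[-1,0,26],"angular":[0,0,0]},{"jaw":0,"xyz":[-1,0,26],"angular":[0,0,0]},{"jaw":-1,"xyz":[-1,0,26],"angular":[0,0,0]},{"jaw":-1,"xyz":[-1,0,26],"angular":[0,0,0]},{"jaw":-1,"xyz":[-1,0,26],"angular":[0,0,0]},{"jaw":-1,"xyz":[-1,0,26],"angular":[0,0,0]},{"jaw":-1,"xyz":[-1,0,26],"angular":[0,0,0]}]'
python3 - <<'E'
from h import *
s=ctrl.read_state();M=R.from_euler('xyz',s['tool_rot']).as_matrix()
h=np.array([562.5,218.3]);v=np.array(s['eef_pos'])[:2]-h;th=np.radians(19)
a0=np.arctan2(v[1],v[0]);rr=np.hypot(*v);q0=(a0-th-np.pi)%(2*np.pi)
print(rr,q0,s['force'],s['width'],s['gripper_force'])
for q in np.append(np.arange(.25,1.5,.15),[1.57,1.6]):
    p=h+85*np.array([np.cos(th+np.pi+q),np.sin(th+np.pi+q)])
    print(round(q,2),(M.T@np.append(p-np.array(s['eef_pos'])[:2],0)).round(1))
E
```

```text
clock: 2.95
eef_pos: [486.3, 183.0, 213.1]
tool_rot: [3.138, -0.001, 1.902]
force: [3.5, 3.5, 2.9]
width: 6.8
gripper_force: 59.0
84.01367540489493 0.10223604515255591 [3.4857007  3.45266694 2.86818897] 6.794044337472364 59.012264013290405
0.25 [-12.5   1.2  -0. ]
0.4 [-24.5   5.3   0. ]
0.55 [-35.8  11.1   0. ]
0.7 [-46.2  18.6   0. ]
0.85 [-55.3  27.5   0.1]
1.0 [-62.9  37.7   0.1]
1.15 [-69.   48.9   0.1]
1.3 [-73.3  60.9   0.2]
1.45 [-75.8  73.4   0.2]
1.57 [-76.4  83.5   0.3]
1.6 [-76.4  86.1   0.3]
```

Run:
```python
from h import *
p,d=viewer.get_image('side');save('v3.png',cv2.resize(p[90:220,210:380],(780,596),interpolation=2))
```

```text
(no output)
```

View pics/v3.png

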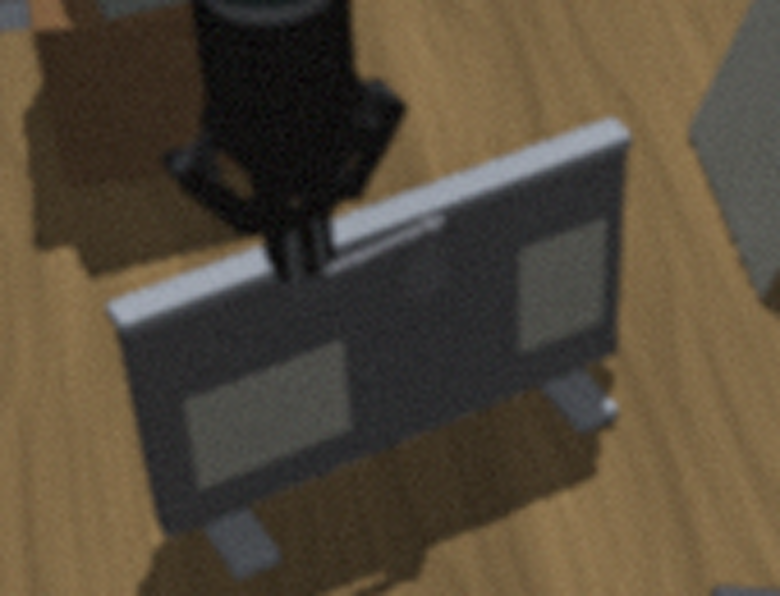

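The picture shows the fingers closed round the post at crop (300,250), with the arm running right from it to the hinge at (435,225). Next I swing it along the arc.

```bash
python3 -m creep '[{"jaw":-1,"xyz":[-6,0.5,0],"angular":[0,0,0]},{"jaw":-1,"xyz":[-12.5,1.2,0],"angular":[0,0,0]},{"jaw":-1,"xyz":[-18.5,3,0],"angular":[0,0,0]},{"jaw":-1,"xyz":[-24.5,5.3,0],"angular":[0,0,0]},{"jaw":-1,"xyz":[-30.2,8,0],"angular":[0,0,0]},{"jaw":-1,"xyz":[-35.8,11.1,0],"angular":[0,0,0]},{"jaw":-1,"xyz":[-41,14.7,0],"angular":[0,0,0]},{"jaw":-1,"xyz":[-46.2,18.6,0],"angular":[0,0,0]},{"jaw":-1,"xyz":[-46.2,18.6,0],"angular":[0,0,0]}]'
cat > q.py <<'E'
from h import *
s=ctrl.read_state();M=R.from_euler('xyz',s['tool_rot']).as_matrix()
h=np.array([562.5,218.3]);v=np.array(s['eef_pos'])[:2]-h;th=np.radians(19)
a0=np.arctan2(v[1],v[0]);rr=np.hypot(*v);q0=(a0-th-np.pi)%(2*np.pi)
print('r',rr,'q',q0)
for q in np.append(np.arange(.75,1.5,.1),[1.57,1.6]):
    p=h+85*np.array([np.cos(th+np.pi+q),np.sin(th+np.pi+q)])
    print(round(q,2),(M.T@np.append(p-np.array(s['eef_pos'])[:2],0)).round(1))
E
python3 q.py
```

```text
clock: 4.12
eef_pos: [517.1, 145.2, 213.1]
tool_rot: [-3.141, -0.001, 1.903]
force: [-3.4, -8.9, 12.3]
width: 6.7
gripper_force: 60.4
r 86.0544319698445 q 0.6835043705026411
0.75 [-3.6  4.5 -0. ]
0.85 [-9.5 10.6 -0. ]
0.95 [-14.8  17.3  -0. ]
1.05 [-19.4  24.4  -0. ]
1.15 [-23.2  32.   -0. ]
1.25 [-26.3  39.9  -0.1]
1.35 [-28.6  48.1  -0.1]
1.45 [-30.   56.5  -0.1]
1.57 [-30.7  66.6  -0.1]
1.6 [-30.6  69.2  -0.1]
```

```bash
python3 -m creep '[{"jaw":-1,"xyz":[-4,4.5,0],"angular":[0,0,0]},{"jaw":-1,"xyz":[-10,10.6,0],"angular":[0,0,0]},{"jaw":-1,"xyz":[-15.5,17.3,0],"angular":[0,0,0]},{"jaw":-1,"xyz":[-20,24.4,0],"angular":[0,0,0]},{"jaw":-1,"xyz":[-24,32,0],"angular":[0,0,0]},{"jaw":-1,"xyz":[-27.2,39.9,0],"angular":[0,0,0]},{"jaw":-1,"xyz":[-29.5,48.1,0],"angular":[0,0,0]},{"jaw":-1,"xyz":[-31,56.5,0],"angular":[0,0,0]},{"jaw":-1,"xyz":[-31.7,63,0],"angular":[0,0,0]},{"jaw":-1,"xyz":[-31.7,66.6,0],"angular":[0,0,0]},{"jaw":-1,"xyz":[-31.7,66.6,0],"angular":[0,0,0]}]'; python3 q.py
```

```text
clock: 5.5
eef_pos: [590.8, 136.4, 212.2]
tool_rot: [-3.141, -0.0, 1.902]
force: [-0.2, 0.6, -0.6]
width: 0.3
gripper_force: 0.0
r 86.69254867919736 q 1.5719325070888823
0.75 [ 28.7 -62.3   0. ]
0.85 [ 22.8 -56.2   0. ]
0.95 [ 17.5 -49.5   0. ]
1.05 [ 12.9 -42.4   0. ]
1.15 [  9.1 -34.8   0. ]
1.25 [  6.  -26.9   0. ]
1.35 [  3.7 -18.7   0. ]
1.45 [  2.3 -10.3   0. ]
1.57 [ 1.7 -0.2  0. ]
1.6 [ 1.7  2.4 -0. ]
```

The grip slipped off: it had only caught the edge of the pin. I'll rise and look.

```bash
python3 -m creep '[{"jaw":-1,"xyz":[-60,0,-60],"angular":[0,0,0]},{"jaw":-1,"xyz":[-60,0,-60],"angular":[0,0,0]},{"jaw":-1,"xyz":[-60,0,-60],"angular":[0,0,0]}]'
cat > look.py <<'E'
from h import *
import sys
th=np.radians(19);ex=np.array([np.cos(th),np.sin(th)]);ey=np.array([-ex[1],ex[0]])
for n in('side','top'):
    p,d=viewer.get_image(n);w=cloud(n,d);z=w[...,2];rel=w[...,:2]-[562.5,218.3];px=rel@ex;py=rel@ey
    if n=='side':save(sys.argv[1],cv2.resize(p[90:220,210:380],(780,596),interpolation=2))
    k=(z>194)&(z<216)&(py<8)&(np.hypot(px,py)<96)&(np.hypot(px,py)>72)
    if k.sum(): c=w[k].mean(0);v=c[:2]-[562.5,218.3];print(n,'post',k.sum(),c,'r',np.hypot(*v),'q',(np.arctan2(v[1],v[0])-th-np.pi)%(2*np.pi))
    k=(z>176)&(z<192)&(py<2)&(np.hypot(px,py)<92)&(np.hypot(px,py)>20)
    if k.sum():
        a=(np.arctan2(rel[k][:,1],rel[k][:,0])-th-np.pi)%(2*np.pi);print('arm q',k.sum(),np.median(a),a.std())
E
python3 look.py v4.png
```

```text
clock: 5.88
eef_pos: [611.1, 77.7, 273.7]
tool_rot: [3.139, 0.001, 1.899]
force: [0.1, 0.9, -0.2]
width: -0.1
gripper_force: 0.0
side post 26 [534.14697472 137.89097649 203.65572857] r 85.26139281197716 q 0.9001856829011388
arm q 62 0.9069517239354803 0.0546542101661041
```

View pics/v4.png

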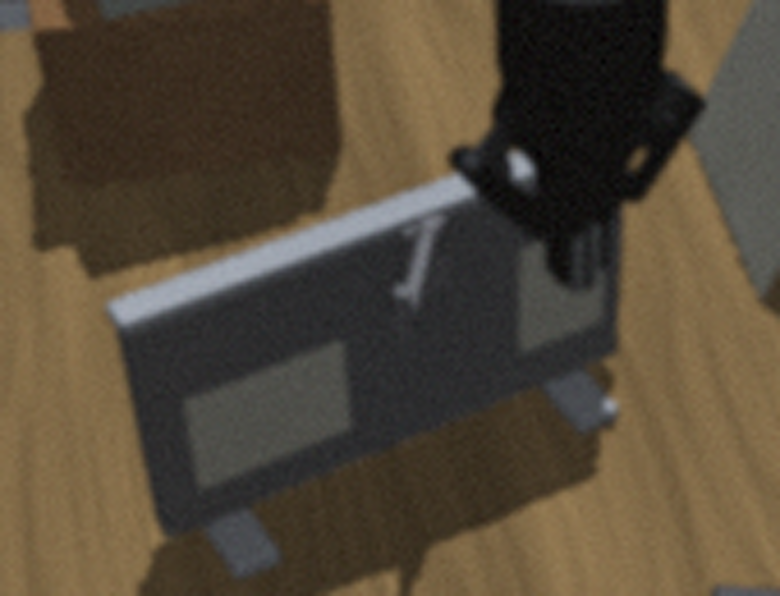

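The hook now stands at about q=0.90, with its post at crop (405,295), world about (535,139). I'll pinch it again, 6 mm deeper.

Run:
```python
from h import *
plan([535,139.3,235],np.radians(10))
```

```text
shift [ 79.6 -51.1  36.7] turn [-0.001 -0.002  0.157] clock 5.975 F [0.2 0.7 0.4] w 0.0
```

```bash
python3 -m creep '[{"jaw":0,"xyz":[79.5,-51,30],"angular":[0,0,0]},{"jaw":0,"xyz":[79.5,-51,30],"angular":[0,0,0]},{"jaw":0,"xyz":[79.5,-51,36],"angular":[0,0,0]},{"jaw":0,"xyz":[79.5,-51,60],"angular":[0,0,0]},{"jaw":0,"xyz":[79.5,-51,65],"angular":[0,0,0]},{"jaw":0,"xyz":[79.5,-51,65],"angular":[0,0,0]},{"jaw":-1,"xyz":[79.5,-51,65],"angular":[0,0,0]},{"jaw":-1,"xyz":[79.5,-51,65],"angular":[0,0,0]},{"jaw":-1,"xyz":[79.5,-51,65],"angular":[0,0,0]},{"jaw":-1,"xyz":[79.5,-51,65],"angular":[0,0,0]},{"jaw":-1,"xyz":[79.5,-51,65],"angular":[0,0,0]}]'; python3 q.py
```

```text
clock: 7.35
eef_pos: [536.5, 137.8, 207.9]
tool_rot: [3.141, 0.0, 1.901]
force: [-1.5, -2.1, 5.6]
width: 7.7
gripper_force: 58.8
r 84.59162161064145 q 0.9268799397199441
0.75 [  9.7 -11.4  -0. ]
0.85 [ 3.8 -5.3 -0. ]
0.95 [-1.5  1.3  0. ]
1.05 [-6.1  8.5  0. ]
1.15 [-9.9 16.1  0. ]
1.25 [-13.  24.   0.]
1.35 [-15.3  32.2   0. ]
1.45 [-16.7  40.6   0. ]
1.57 [-17.3  50.7   0. ]
1.6 [-17.3  53.3   0. ]
```

```bash
python3 -m creep '[{"jaw":-1,"xyz":[-3.8,5,1],"angular":[0,0,0]},{"jaw":-1,"xyz":[-6.1,8.5,1],"angular":[0,0,0]},{"jaw":-1,"xyz":[-8.1,12.2,1],"angular":[0,0,0]},{"jaw":-1,"xyz":[-9.9,16,1],"angular":[0,0,0]},{"jaw":-1,"xyz":[-11.6,20,1],"angular":[0,0,0]},{"jaw":-1,"xyz":[-13,24,1],"angular":[0,0,0]},{"jaw":-1,"xyz":[-14.3,28,1],"angular":[0,0,0]},{"jaw":-1,"xyz":[-15.3,32.2,1],"angular":[0,0,0]},{"jaw":-1,"xyz":[-16.1,36.4,1],"angular":[0,0,0]},{"jaw":-1,"xyz":[-16.7,40.6,1],"angular":[0,0,0]},{"jaw":-1,"xyz":[-17.2,46,1],"angular":[0,0,0]},{"jaw":-1,"xyz":[-17.3,49,1],"angular":[0,0,0]}]'; python3 q.py|tail -3; python3 q.py | head -1
```

```text
clock: 8.85
eef_pos: [589.9, 134.5, 207.6]
tool_rot: [3.14, 0.004, 1.9]
force: [-1.0, -6.2, 9.4]
width: 8.0
gripper_force: 59.9
1.45 [ 3.7 -8.9 -0. ]
1.57 [ 3.2  1.3 -0. ]
1.6 [ 3.2  3.8 -0. ]
r 88.15986297352623 q 1.5554246252688992
```

```bash
python3 -m creep '[{"jaw":-1,"xyz":[0.5,1.5,0],"angular":[0,0,0]},{"jaw":-1,"xyz":[1,3,0],"angular":[0,0,0]},{"jaw":-1,"xyz":[1,4,0],"angular":[0,0,0]},{"jaw":-1,"xyz":[1,4,0],"angular":[0,0,0]}]'; python3 q.py | head -1
```

```text
clock: 9.35
eef_pos: [592.6, 135.4, 207.6]
tool_rot: [-3.142, 0.005, 1.9]
force: [-1.4, -8.7, 9.3]
width: 7.6
gripper_force: 60.0
r 88.16296208638268 q 1.5870537679971477
```

```bash
python3 -m creep '[{"jaw":-1,"xyz":[0.5,2,0],"angular":[0,0,0]},{"jaw":-1,"xyz":[0.5,4,0],"angular":[0,0,0]},{"jaw":-1,"xyz":[0.5,4,0],"angular":[0,0,0]}]'; python3 q.py | head -1
```

```text
clock: 9.72
eef_pos: [592.9, 135.5, 207.4]
tool_rot: [-3.134, 0.005, 1.899]
force: [-8.4, -11.5, 16.5]
width: 7.0
gripper_force: 60.8
r 88.22766294100401 q 1.5914570439299967
```

At the stop: resistance rose and motion ceased. I release, rise and check.

```bash
python3 -m creep '[{"jaw":0,"xyz":[0,0,0],"angular":[0,0,0]},{"jaw":0,"xyz":[0,0,0],"angular":[0,0,0]},{"jaw":0,"xyz":[0,-3,0],"angular":[0,0,0]},{"jaw":0,"xyz":[0,-3,-30],"angular":[0,0,0]},{"jaw":0.9,"xyz":[-100,-50,-60],"angular":[0,0,0]},{"jaw":0.9,"xyz":[-100,-50,-60],"angular":[0,0,0]},{"jaw":0.9,"xyz":[-100,-50,-60],"angular":[0,0,0]},{"jaw":0.9,"xyz":[-100,-50,-60],"angular":[0,0,0]}]'; python3 look.py v5.png
python3 - <<'E'
from h import *
plan([471,-78.5,190],np.radians(88.5))
E
```

```text
clock: 10.72
eef_pos: [580.4, 31.8, 266.1]
tool_rot: [3.141, -0.001, 1.902]
force: [0.3, -0.0, -0.9]
width: 81.3
gripper_force: 0.0
side post 23 [590.47719895 137.2402065  203.10461448] r 85.75204827314091 q 1.5715248683694476
arm q 36 1.5503723837395933 0.033004538253162116
arm q 13 1.590504990953205 0.10132364103395225
shift [ -69.5 -139.7   75.7] turn [ 0.    -0.002 -1.211] clock 10.825 F [ 0.3  0.9 -0.4] w 81.1
```

View pics/v5.png

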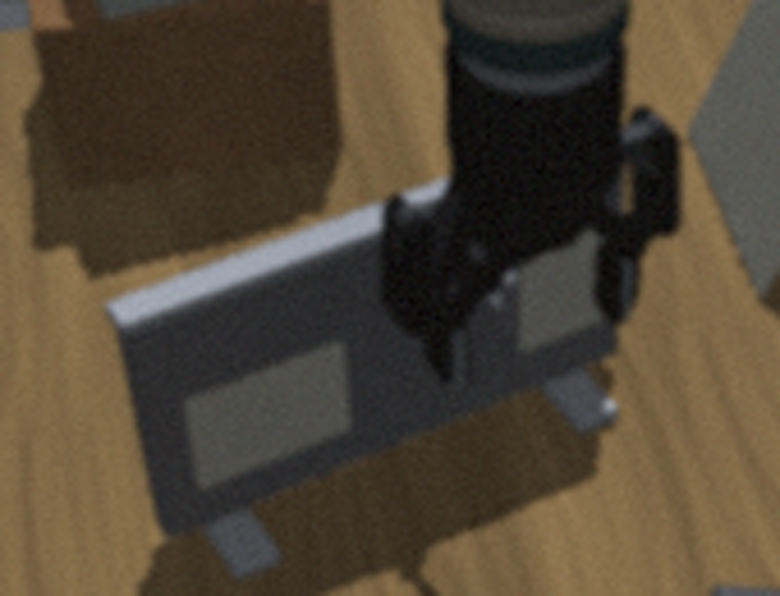

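The gripper hides much of the hook, but the post tip shows at crop (497,290), and depth puts it at q≈1.57. On to the cup.

```bash
python3 -m creep '[{"jaw":1,"xyz":[-69.5,-140,40],"angular":[0,0,-1.215]},{"jaw":1,"xyz":[-69.5,-140,40],"angular":[0,0,-1.215]},{"jaw":1,"xyz":[-69.5,-140,40],"angular":[0,0,-1.215]},{"jaw":1,"xyz":[-69.5,-140,40],"angular":[0,0,-1.215]},{"jaw":1,"xyz":[-69.5,-140,60],"angular":[0,0,-1.215]},{"jaw":1,"xyz":[-69.5,-140,60],"angular":[0,0,-1.215]},{"jaw":1,"xyz":[-69.5,-140,75],"angular":[0,0,-1.215]},{"jaw":1,"xyz":[-69.5,-140,75],"angular":[0,0,-1.215]},{"jaw":1,"xyz":[-69.5,-140,75],"angular":[0,0,-1.215]},{"jaw":1,"xyz":[-69.5,-140,75],"angular":[0,0,-1.215]}]'
python3 - <<'E'
from h import *
plan([471,-78.3,116],np.radians(88))
E
```

```text
clock: 12.08
eef_pos: [471.0, -80.1, 191.7]
tool_rot: [-3.142, 0.001, 3.117]
force: [-0.4, 0.0, 0.3]
width: 85.4
gripper_force: 0.0
shift [ 0.1  1.8 75.7] turn [-0.     0.001  0.01 ] clock 12.075 F [-0.4  0.   0.3] w 85.4
```

```bash
python3 -m creep '[{"jaw":1,"xyz":[0,1,30],"angular":[0,0,0]},{"jaw":1,"xyz":[0,1,60],"angular":[0,0,0]},{"jaw":1,"xyz":[0,1,75],"angular":[0,0,0]},{"jaw":1,"xyz":[0,1,75],"angular":[0,0,0]},{"jaw":1,"xyz":[0,1,75],"angular":[0,0,0]}]'; python3 -m creep '[{"jaw":-1,"xyz":[0,0,0],"angular":[0,0,0]},{"jaw":-1,"xyz":[0,0,0],"angular":[0,0,0]},{"jaw":-1,"xyz":[0,0,0],"angular":[0,0,0]},{"jaw":-1,"xyz":[0,0,0],"angular":[0,0,0]},{"jaw":-1,"xyz":[0,0,0],"angular":[0,0,0]}]'
```

```text
clock: 12.7
eef_pos: [471.3, -79.4, 117.0]
tool_rot: [-3.141, 0.001, 3.117]
force: [-0.4, -0.1, 0.0]
width: 85.6
gripper_force: 0.0
clock: 13.32
eef_pos: [471.7, -79.1, 117.5]
tool_rot: [3.141, 0.003, 3.117]
force: [-0.9, 0.7, 7.6]
width: 56.7
gripper_force: 61.9
```

Run:
```python
from h import *
p,d=viewer.get_image('side');save('v6.png',cv2.resize(p[170:310,200:380],(770,598),interpolation=2))
plan([471,-78.3,116],np.radians(88))
```

```text
shift [0.7 0.8 1.5] turn [0.    0.003 0.01 ] clock 13.375 F [-0.3  1.6  7.8] w 57.1
```

View pics/v6.png

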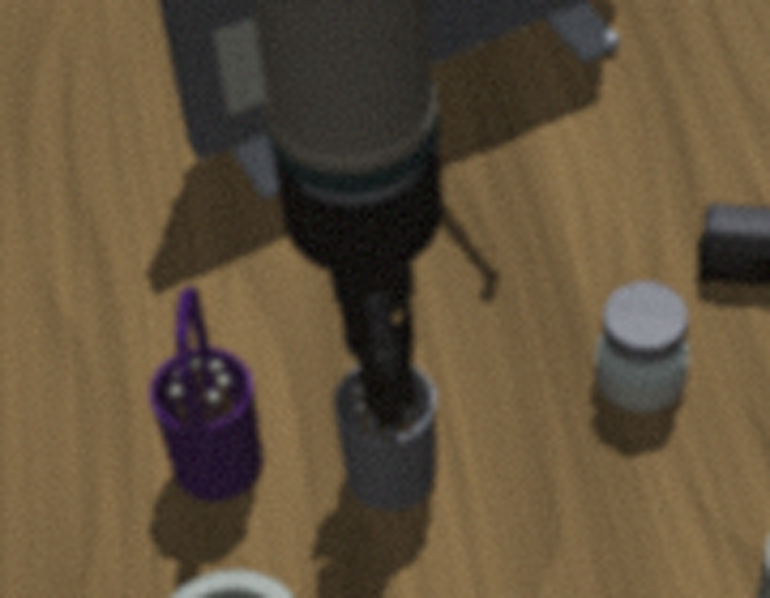

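The crop shows the fingers round the loop of the grey cup at (385,420), with the purple one at (205,420) and the jar at (640,350) clear. I lift it.

```bash
python3 -m creep '[{"jaw":-1,"xyz":[0,0,-10],"angular":[0,0,0]},{"jaw":-1,"xyz":[0,0,-30],"angular":[0,0,0]},{"jaw":-1,"xyz":[0,0,-50],"angular":[0,0,0]},{"jaw":-1,"xyz":[0,0,-70],"angular":[0,0,0]},{"jaw":-1,"xyz":[0,0,-82],"angular":[0,0,0]},{"jaw":-1,"xyz":[0,0,-83],"angular":[0,0,0]},{"jaw":-1,"xyz":[0,0,-83],"angular":[0,0,0]}]'
python3 - <<'E'
from h import *
plan([610,80,199],np.radians(19))
E
```

```text
clock: 14.25
eef_pos: [470.2, -79.4, 198.9]
tool_rot: [3.141, -0.001, 3.117]
force: [0.8, 0.6, -1.8]
width: 56.9
gripper_force: 63.9
shift [-135.8  162.8   -0.2] turn [-1.000e-03 -1.000e-03  1.214e+00] clock 14.25 F [ 0.8  0.6 -1.8] w 56.9
```

```bash
python3 -m creep '[{"jaw":-1,"xyz":[-8,10,0],"angular":[0,0,0.06]},{"jaw":-1,"xyz":[-22,26,0],"angular":[0,0,0.18]},{"jaw":-1,"xyz":[-38,46,0],"angular":[0,0,0.32]},{"jaw":-1,"xyz":[-56,67,0],"angular":[0,0,0.47]},{"jaw":-1,"xyz":[-74,88,0],"angular":[0,0,0.63]},{"jaw":-1,"xyz":[-92,109,0],"angular":[0,0,0.79]},{"jaw":-1,"xyz":[-108,130,0],"angular":[0,0,0.95]},{"jaw":-1,"xyz":[-122,147,0],"angular":[0,0,1.08]},{"jaw":-1,"xyz":[-131,157,0],"angular":[0,0,1.17]},{"jaw":-1,"xyz":[-135.8,162.8,0],"angular":[0,0,1.214]},{"jaw":-1,"xyz":[-135.8,162.8,0],"angular":[0,0,1.214]},{"jaw":-1,"xyz":[-135.8,162.8,0],"angular":[0,0,1.214]}]'
python3 - <<'E'
from h import *
p,d=viewer.get_image('side');save('v7.png',cv2.resize(p[90:250,230:430],(750,600),interpolation=2))
w=cloud('side',d);th=np.radians(19);ex=np.array([np.cos(th),np.sin(th)]);ey=np.array([-ex[1],ex[0]])
rel=w[...,:2]-[562.5,218.3];px=rel@ex;py=rel@ey;z=w[...,2]
k=(z>193)&(z<216)&(abs(px)<15)&(py<-70)&(py>-95);print('post',k.sum(),px[k].mean(),py[k].mean(),z[k].max())
k=(z>60)&(z<150)&(abs(px)<45)&(py<-90)&(py>-190);print('cup',px[k].min(),px[k].max(),py[k].min(),z[k].min(),z[k].max())
plan([576.5,177.6,199],th);plan([576.5,177.6,165],th)
s=ctrl.read_state();print((np.array(s['eef_pos'])[:2]-[562.5,218.3])@np.array([ex,ey]).T)
E
```

```text
clock: 15.75
eef_pos: [609.8, 79.5, 198.6]
tool_rot: [-3.14, 0.0, 1.903]
force: [0.4, 0.0, -1.8]
width: 56.8
gripper_force: 64.0<stdin>:5: RuntimeWarning: Mean of empty slice.
  ret = ret.dtype.type(ret / rcount)
Traceback (most recent call last):
ValueError: zero-size array to reduction operation maximum which has no identity
```

View pics/v7.png

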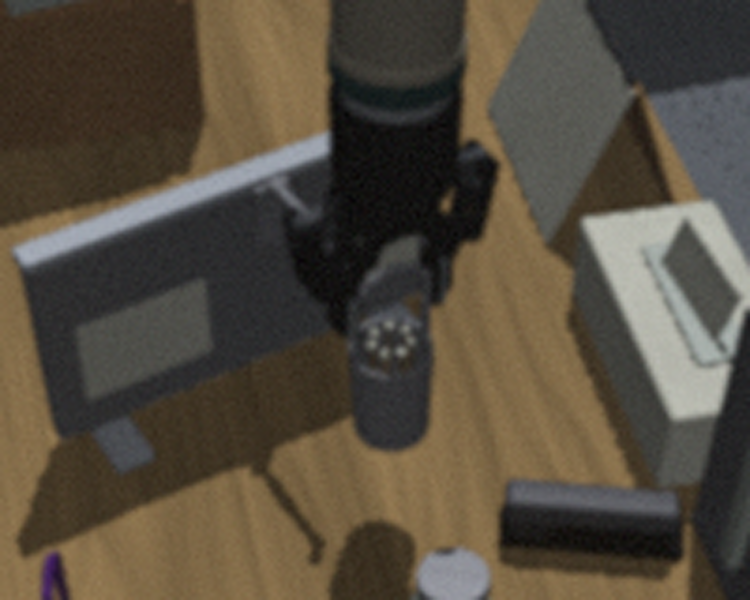

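Cup upright in the grip at crop (390,340), with the hook standing out at (290,195). Now I thread the loop over the tip.

Run:
```python
from h import *
th=np.radians(19);ex=np.array([np.cos(th),np.sin(th)]);ey=np.array([-ex[1],ex[0]])
plan([576.5,177.6,199],th)
s=ctrl.read_state();print((np.array(s['eef_pos'])[:2]-[562.5,218.3])@np.array([ex,ey]).T)
p,d=viewer.get_image('side');w=cloud('side',d)
rel=w[...,:2]-s['eef_pos'][:2];px=rel@ex;py=rel@ey;z=w[...,2]
k=(z>60)&(z<152)&(np.hypot(px,py)<40);q=z[k];print('cup x',px[k].min(),px[k].max(),'y',py[k].min(),py[k].max(),'z',q.min())
k=(z>150)&(z<172)&(np.hypot(px,py)<24);print('swabs top z',np.percentile(z[k],[5,50,95]),k.sum())
```

```text
shift [103.7   0.5  -0.2] turn [-0.001  0.     0.   ] clock 15.8 F [ 0.2  1.1 -2. ] w 56.7
[  -0.44058129 -146.76836171]
cup x -27.85009799172862 27.11090757222185 y -30.591908833783865 25.49139430523622 z 78.30417062104755
swabs top z [151.59568519 159.34491639 165.98337613] 79
```

```bash
python3 -m creep '[{"jaw":-1,"xyz":[6,0.3,0],"angular":[0,0,0]},{"jaw":-1,"xyz":[16,0.4,0],"angular":[0,0,0]},{"jaw":-1,"xyz":[27,0.4,0],"angular":[0,0,0]},{"jaw":-1,"xyz":[38,0.4,0],"angular":[0,0,0]},{"jaw":-1,"xyz":[49,0.4,0],"angular":[0,0,0]},{"jaw":-1,"xyz":[60,0.4,0],"angular":[0,0,0]},{"jaw":-1,"xyz":[70,0.4,0],"angular":[0,0,0]},{"jaw":-1,"xyz":[75,0.4,0],"angular":[0,0,0]},{"jaw":-1,"xyz":[75,0.4,0],"angular":[0,0,0]}]'
```

```text
clock: 16.98
eef_pos: [586.3, 151.4, 199.3]
tool_rot: [3.142, -0.0, 1.903]
force: [-0.3, 0.1, -1.3]
width: 56.4
gripper_force: 64.0
```

```bash
python3 -m creep '[{"jaw":-1,"xyz":[10,0,0],"angular":[0,0,0]},{"jaw":-1,"xyz":[20,0,0],"angular":[0,0,0]},{"jaw":-1,"xyz":[26,0,0],"angular":[0,0,0]},{"jaw":-1,"xyz":[27,0,0],"angular":[0,0,0]},{"jaw":-1,"xyz":[27,0,10],"angular":[0,0,0]},{"jaw":-1,"xyz":[27,0,18],"angular":[0,0,0]},{"jaw":-1,"xyz":[27,0,25],"angular":[0,0,0]},{"jaw":-1,"xyz":[27,0,29],"angular":[0,0,0]},{"jaw":-1,"xyz":[27,0,31],"angular":[0,0,0]},{"jaw":-1,"xyz":[27,0,31],"angular":[0,0,0]}]'
```

```text
clock: 18.23
eef_pos: [577.6, 176.5, 168.2]
tool_rot: [-3.142, -0.0, 1.903]
force: [-0.3, 0.3, -0.7]
width: 56.9
gripper_force: 64.0
```

```bash
python3 -m creep '[{"jaw":-1,"xyz":[0,0,1],"angular":[0,0,0]},{"jaw":-1,"xyz":[0,0,2],"angular":[0,0,0]},{"jaw":-1,"xyz":[0,0,2.5],"angular":[0,0,0]},{"jaw":-1,"xyz":[0,0,2.5],"angular":[0,0,0]}]';  python3 -m creep '[{"jaw":-1,"xyz":[0,0,1],"angular":[0,0,0]},{"jaw":-1,"xyz":[0,0,1],"angular":[0,0,0]}]'
```

```text
clock: 18.73
eef_pos: [577.6, 176.6, 165.8]
tool_rot: [-3.142, -0.0, 1.903]
force: [-1.1, 0.2, -1.4]
width: 56.7
gripper_force: 64.0
clock: 18.98
eef_pos: [577.7, 176.6, 165.2]
tool_rot: [3.141, -0.0, 1.903]
force: [-1.8, 0.4, 1.8]
width: 56.9
gripper_force: 64.4
```

Contact felt: vertical force went from −1.4 to +1.8 N. I open gradually and let it hang.

```bash
python3 -m creep '[{"jaw":0.36,"xyz":[0,0,0.3],"angular":[0,0,0]},{"jaw":0.38,"xyz":[0,0,0.3],"angular":[0,0,0]},{"jaw":0.4,"xyz":[0,0,0.3],"angular":[0,0,0]},{"jaw":0.42,"xyz":[0,0,0.3],"angular":[0,0,0]},{"jaw":0.45,"xyz":[0,0,0.3],"angular":[0,0,0]},{"jaw":0.5,"xyz":[0,0,0.3],"angular":[0,0,0]},{"jaw":0.6,"xyz":[0,0,0.3],"angular":[0,0,0]},{"jaw":0.8,"xyz":[0,0,0.3],"angular":[0,0,0]},{"jaw":1,"xyz":[0,0,0.3],"angular":[0,0,0]},{"jaw":1,"xyz":[0,0,0.3],"angular":[0,0,0]},{"jaw":1,"xyz":[0,0,0.3],"angular":[0,0,0]},{"jaw":1,"xyz":[0,0,0.3],"angular":[0,0,0]}]'
python3 - <<'E'
from h import *
p,d=viewer.get_image('side');save('v8.png',cv2.resize(p[90:250,230:430],(750,600),interpolation=2))
E
```

```text
clock: 20.48
eef_pos: [577.6, 176.6, 164.5]
tool_rot: [-3.142, -0.0, 1.903]
force: [-0.5, 0.1, 0.9]
width: 85.5
gripper_force: 0.0
```

View pics/v8.png

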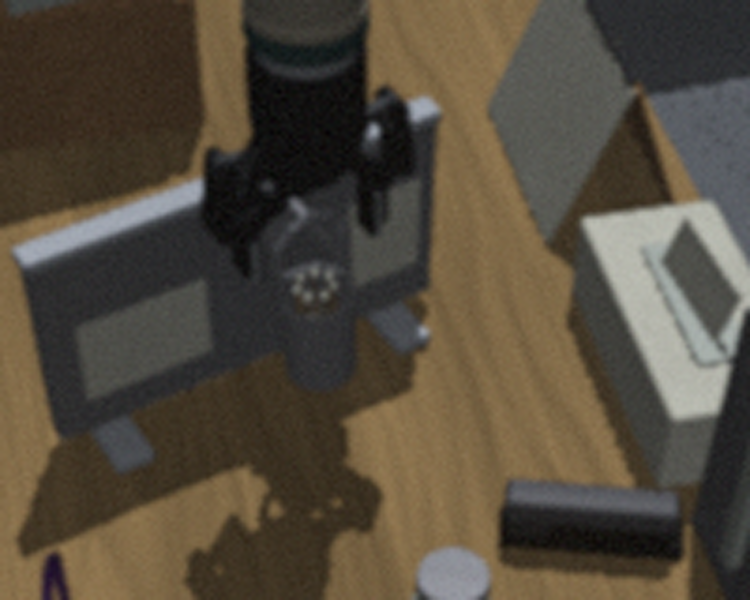

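The cup hangs upright from the arm, swabs at crop (315,290), post tip in front at (297,210), and the fingers are clear on both sides. I withdraw straight up.

```bash
python3 -m creep '[{"jaw":1,"xyz":[0,0,-15],"angular":[0,0,0]},{"jaw":1,"xyz":[0,0,-40],"angular":[0,0,0]},{"jaw":1,"xyz":[0,0,-70],"angular":[0,0,0]},{"jaw":1,"xyz":[0,0,-110],"angular":[0,0,0]},{"jaw":1,"xyz":[0,0,-150],"angular":[0,0,0]},{"jaw":1,"xyz":[0,0,-170],"angular":[0,0,0]},{"jaw":1,"xyz":[0,0,-170],"angular":[0,0,0]},{"jaw":1,"xyz":[0,0,-170],"angular":[0,0,0]},{"jaw":1,"xyz":[0,0,-170],"angular":[0,0,0]},{"jaw":1,"xyz":[0,0,-170],"angular":[0,0,0]},{"jaw":1,"xyz":[0,0,-170],"angular":[0,0,0]},{"jaw":1,"xyz":[0,0,-170],"angular":[0,0,0]}]'
python3 - <<'E'
from h import *
th=np.radians(19);ex=np.array([np.cos(th),np.sin(th)]);ey=np.array([-ex[1],ex[0]])
for i in range(2):
    p,d=viewer.get_image('side');w=cloud('side',d)
    rel=w[...,:2]-[562.5,218.3];px=rel@ex;py=rel@ey;z=w[...,2]
    k=(z>194)&(z<216)&(abs(px)<30)&(py<-60)&(py>-100);print('post',k.sum(),px[k].mean(),py[k].mean())
    k=(z>40)&(z<120)&(abs(px)<40)&(py<-5)&(py>-90);print('cup x',px[k].min(),px[k].max(),'y',py[k].min(),py[k].max(),'z',z[k].min(),k.sum())
save('v9.png',cv2.resize(p[90:250,230:430],(750,600),interpolation=2))
E
```

```text
clock: 22.02
eef_pos: [577.6, 176.5, 334.3]
tool_rot: [-3.141, 0.0, 1.903]
force: [-0.8, 0.7, 0.2]
width: 85.4
gripper_force: 0.0
post 27 -0.24913289252032944 -85.8840612821986
cup x -26.66349290727292 27.969489616577466 y -76.34096413790535 -18.885012110647427 z 47.038590662785964 487
post 26 -0.2522176839063424 -85.79873874376024
cup x -26.173172778182547 28.10868625182338 y -76.0864380417636 -19.39517929635888 z 46.050962411405294 487
```

View pics/v9.png

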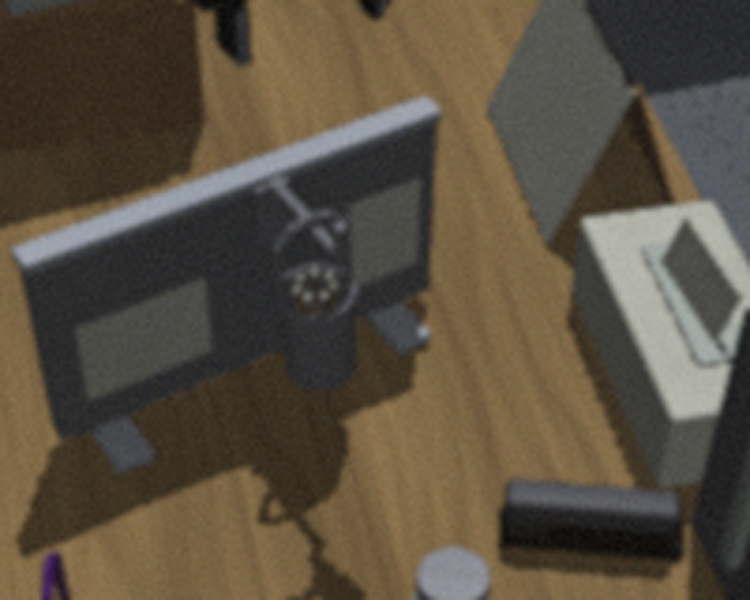

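The loop hangs across the arm at crop (305,220), between the hinge (270,185) and the post (335,235). The cup is upright and still, its underside at 47 mm, and the hook is square. Handing in.

```bash
python3 -c "
from cell import ctrl
print(ctrl.finish_job())"
```

```text
the job is handed in; nothing more can be done
None
```

The hook is out at its end stop, square to the panel, and the steel cup hangs upright and still on it by its loop, between the hinge and the upturned tip. I handed the job in at about 22 s; the first pinch slipped off the post partway and I re-gripped it.

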